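# Classroom quiz: buzz in and point out the largest and the smallest bottle

### The job

Answer the class quiz question "which of the four white bottles with red caps is the largest, and which the smallest?": press the buzzer fully down with the fingertips and let it go, then point straight down at the cap of the largest bottle from a finger's breadth or two (about 2 to 3 cm) above and stay there for two seconds, then point at the cap of the smallest in the same way and finish still pointing at it. Never touch any bottle, do not bring the fingertips down close over the two in-between bottles, and leave everything else on the table where it is.

Things in the scene. Friction and masses are not known exactly. Their poses are not given: they have to be found in the camera images.
- buzzer (a joint): how far the quiz buzzer's button is pressed: 0 is up, 0.007 m is fully down; a spring resists with at most about 5 N and brings it back up
- buzzer_top (a point): centre of the top face of the quiz buzzer's button (it moves down with the button): a round flat grey button 60 mm across on a round black stand 96 mm across, 103 mm high in all, fixed to the table in front of the robot; it is pressed straight down
- buzzer_stand: the buzzer's round black stand, which does not move (origin: centre of its underside, on the table)
- bottle_a_cap (a point): centre of the top of the red cap of the smallest of the four white plastic bottles: body 52 mm across, 100 mm tall with the cap; z up. The four look alike except for size and stand loose and upright, in any order, in a rough row across the table beyond the buzzer
- bottle_a: the smallest white bottle (origin: centre of its underside)
- bottle_b_cap (a point): centre of the top of the red cap of the second smallest of the four white plastic bottles: body 58 mm across, 125 mm tall with the cap; z up. The four look alike except for size and stand loose and upright, in any order, in a rough row across the table beyond the buzzer
- bottle_b: the second smallest white bottle (origin: centre of its underside)
- bottle_c_cap (a point): centre of the top of the red cap of the second largest of the four white plastic bottles: body 64 mm across, 150 mm tall with the cap; z up. The four look alike except for size and stand loose and upright, in any order, in a rough row across the table beyond the buzzer
- bottle_c: the second largest white bottle (origin: centre of its underside)
- bottle_d_cap (a point): centre of the top of the red cap of the largest of the four white plastic bottles: body 72 mm across, 175 mm tall with the cap; z up. The four look alike except for size and stand loose and upright, in any order, in a rough row across the table beyond the buzzer
- bottle_d: the largest white bottle (origin: centre of its underside)
- dropper_0: small amber glass bottle with black cap, 26 mm across, 62 mm tall, stands among the white bottles (origin: centre of its underside); to be left alone
- dropper_1: a second small amber glass bottle, same size (origin: centre of its underside); to be left alone
- dropper_2: a third small amber glass bottle, same size (origin: centre of its underside); to be left alone
- cup_0: open paper cup, 72 mm across the rim, 85 mm tall (origin: centre of its underside); to be left alone
- cup_1: a second paper cup, same size (origin: centre of its underside); to be left alone
- screwdriver: screwdriver with yellow handle lying on the table, below 40 mm high (origin: about the middle of its length, at the underside); to be left alone
- spoon: spoon lying on the table, below 30 mm high (origin: about the middle of its length, at the underside); to be left alone
- egg_carton: cardboard egg carton, 110 x 160 x 47 mm high (origin: centre of its underside); to be left alone
Things that resemble listed ones, but are neither listed nor needed, are in the scene too. What is shaped like the bottle_a but green is not meant.

How it is judged:
On the way, in this order (a step that is already met when the one before it is completed fails the run):
1. the buzzer is pressed down by the fingers (value of joint buzzer above 0.005 m and contact force between the fingers and buzzer_stand above 0.5 N), for 0.05 s.
2. the buzzer is let go (value of joint buzzer below 0.002 m and contact force between the fingers and buzzer_stand below 0.1 N), for 0.1 s.
3. the fingertips point at the cap of the largest bottle from just above for 1.5 s (horizontal distance between the grasp point and bottle_d_cap below 0.03 m and z of the grasp point in the frame of bottle_d_cap between 0.02 and 0.085 m), for 1.5 s.
4. the fingertips point at the cap of the smallest bottle from just above (horizontal distance between the grasp point and bottle_a_cap below 0.03 m and z of the grasp point in the frame of bottle_a_cap between 0.02 and 0.085 m), for 0.5 s.
At the end, for the whole second after the job is handed in: Fingertips over the smallest bottle's cap, within 30 mm of its axis, 1 to 65 mm above it (grasp point 20 to 85 mm above); buzzer up within 2 mm; the white bottles upright, at rest, within 15 mm of their starts; nothing else moved by 20 mm (all of step 4 and value of joint buzzer below 0.002 m and distance of each of bottle_a, bottle_b, bottle_c, bottle_d from where it was at the start of the episode below 0.015 m and angle between each of bottle_a, bottle_b, bottle_c, bottle_d's own z axis and vertical below 0.15 rad and linear speed of each of bottle_a, bottle_b, bottle_c, bottle_d below 0.03 m/s and distance of each of dropper_0, dropper_1, dropper_2, cup_0, cup_1, screwdriver, spoon, egg_carton from where it was at the start of the episode below 0.02 m); the robot touches nothing.
It fails at once if a white bottle is touched (contact force between any of bottle_a, bottle_b, bottle_c, bottle_d and the fingers above 0.3 N or contact force between any of bottle_a, bottle_b, bottle_c, bottle_d and the arm above 0.3 N).
It fails at once if a white bottle is shifted, lifted or tipped (distance of any of bottle_a, bottle_b, bottle_c, bottle_d from where it was at the start of the episode above 0.015 m or angle between any of bottle_a, bottle_b, bottle_c, bottle_d's own z axis and vertical above 0.15 rad).
It fails at once if the fingertips are brought down close over one of the two in-between white bottles (a wrong answer) ((horizontal distance between the grasp point and bottle_b_cap below 0.025 m and z of the grasp point in the frame of bottle_b_cap between 0 and 0.048 m) or (horizontal distance between the grasp point and bottle_c_cap below 0.025 m and z of the grasp point in the frame of bottle_c_cap between 0 and 0.048 m)).
It fails at once if something else on the table is moved (distance of any of dropper_0, dropper_1, dropper_2, cup_0, cup_1, screwdriver, spoon, egg_carton from where it was at the start of the episode above 0.02 m).
It also fails if it takes over 51 s, if anything falls off the work surface, if the arm or the gripper's body presses on something with over 40 N, if the wrist force passes 120 N, or if a joint passes its speed limit or range.

### The arm

A 6-joint arm with a two-finger parallel gripper is mounted at the origin on the work surface. World frame = base frame: x ahead of the robot, y to its left, z up, the work surface at z = 0. Lengths are in m, angles in rad, forces in N, time in s.
With the tool pointing down it reaches from about 0.3 to 0.775 m from the base axis. Payload 14.6 kg.
Tool frame: the origin (TCP) lies on the front face of the gripper's body, between the roots of the fingers; the fingertips stand 97 mm ahead of it and the grasp point (between the pads) lies 78 mm ahead of it; z points along the fingers, x is the direction in which the jaws open and shut, and the axes are right-handed (so a half turn about z gives the same grasp; the last joint's range is limited). The gripper opens to 94 mm and grips with 3 to 60 N. Pads are 16 mm wide; open, the fingers measure 119 mm over their backs; the gripper's body (75 mm by 177 mm) begins 78 mm behind the grasp point.
Start: joints at [-1.226, 0.3, 1.521, -0, 1.321, -0.067], TCP at [0.22, -0.504, 0.303] pointing down, gripper open.
Joint ranges: [-3.03, 3.03], [-0.79, 2.21], [0.23, 2.52], [-1.04, 4.18], [0, 3.07], [-2.55, 2.55]. Speed limits (rad/s): [2.22, 2.22, 2.57, 3.14, 3.14, 3.14].

### API

Orientations are given as [roll, pitch, yaw] about the fixed x, y, z axes, in that order (R = Rz(yaw) Ry(pitch) Rx(roll)).
In Python, from station import sensors, camera, ctrl gives the robot as it stands.
- The arm moves only by the tool move_arm, never from a script. Its argument "rows" is text: rows parted by semicolons, each of 6 numbers parted by spaces: the shift along the tool's x, y, z in mm, then the turn, a rotation vector about the tool's x, y, z in rad. In form: x y z wx wy wz; .... A call has 1 to 20 rows; each row shifts and turns the pose as measured when the row begins, along the tool's axes as they then stand; what a row does not reach is not made up. A row lasts 1/8 s, in which the tool goes at most 62.5 mm and 10.7 degrees, less where a joint would pass 70% of its speed; a pose out of reach is approached as far as the arm can. A call with a gripper value outside its range is refused whole. "grip" is the opening, from -1 (shut) to 1 (fully open), set as the call begins (left out, the last holds). The fingers move at their own pace and stop on an object; "newtons" is the grip in N (left out, the last holds). Time passes only in rows, so rows that do not move let the fingers close. It gives the time, the measured TCP pose, the force and the opening at its end, in the units of the state.
- sensors.get_obs(): the state, without advancing time (a new reading comes with each control period).
- camera(name): name is "side" or "top" or "wrist"; returns a dict with "color" (420x560x3 uint8, blue, green, red), "z_map" (420x560 float32, m along the optical axis (not along the pixel's ray), 0 where there is no reading), "mtx" (3x3 intrinsics, pixels), "position" and "attitude" of the camera in the world; the wrist camera has in their place "hand_eye" (4x4, takes a point from camera to tool coordinates, whose origin is the TCP and whose axes are the tool frame's). Camera axes: x right, y down, z forward; pixel columns grow to the right and rows downward; lengths in m; the calibration is good to about 2 mm. The wrist camera is an equidistant fisheye: a pixel r from the principal point sees the ray r / f radians off the axis. A picture is of the moment at which its call begins: read the wrist's pose just before it.
- ctrl.hand_in(): hands the job in, once; it reports no verdict.
The state is a dict: "time_s": time; "qpos": joint angles; "joint_vel": joint speeds; "tau": joint torques, N m; "ee_pos": TCP position; "eef_rot": TCP orientation; "force": force on the tool from outside, world axes, zero at the start; "moment": the same for the moment, N m; "grip_width": finger opening in m.
Only numpy, scipy, OpenCV 4.12 (cv2) and the standard library are available. Lean on these libraries where they do the work, as an engineer would, in place of code of your own. Each camera call takes 0.05 s, during which the arm holds its last target.

## Working session

There is one attempt and no reset: what is moved stays moved. The work goes in short steps, Python scripts to look and compute and a tool call to move; the robot and the scene stay as the last step left them, time stands still between calls to the robot, and variables do not carry over. Pictures are saved under pics/ and viewed, and the job is handed in when it is done.

Besides the shell and the picture viewer there is one more tool, called as a command line: name --argument value ..., lists and objects as JSON in quotes. move_arm: Moves the arm, as the interface text tells. Its arguments: {"type":"object","properties":{"rows":{"type":"string"},"grip":{"type":"number"},"newtons":{"type":"number"}},"required":["rows"]}

```bash
mkdir -p pics
python3 - <<'E'
from station import sensors,camera
import cv2,numpy as np
print(sensors.get_obs())
for n in("side","top"):
    c=camera(n); cv2.imwrite(f"pics/{n}0.png",c["color"]); np.savez(f"{n}0.npz",**c)
    print(n,c["mtx"],c["position"],c["attitude"])
E
```

```text
{'time_s': 0.0, 'qpos': array([-1.22559278e+00,  3.00450254e-01,  1.52160281e+00, -3.63759575e-05,
        1.32068888e+00, -6.65937143e-02]), 'joint_vel': array([-0.00036184, -0.00086652,  0.00111336, -0.00161852, -0.00034719,
        0.00021052]), 'tau': array([-2.74365530e-04, -5.31813276e+01, -3.52740777e+01,  7.08101084e-02,
        2.43779970e-02, -1.03268655e-04]), 'ee_pos': array([ 0.22008265, -0.50387493,  0.30208851]), 'eef_rot': array([-3.14155133e+00,  1.14909184e-03, -1.15899002e+00]), 'force': array([0.39057599, 1.23760103, 0.85519452]), 'moment': array([ 0.02188924,  0.01412794, -0.03225231]), 'grip_width': 0.09394258323162566}
side [[464.64856478   0.         282.59592171]
 [  0.         464.64856478 209.88424117]
 [  0.           0.           1.        ]] [0.14821965 0.91053194 0.97649117] [-2.25105627  0.0150081  -2.65760222]
top [[533.65508389   0.         269.90315026]
 [  0.         533.65508389 209.11932994]
 [  0.           0.           1.        ]] [ 0.5461488  -0.01684407  1.53839366] [-3.08293391e+00 -2.97517322e-03 -1.58944500e+00]
```

View pics/side0.png

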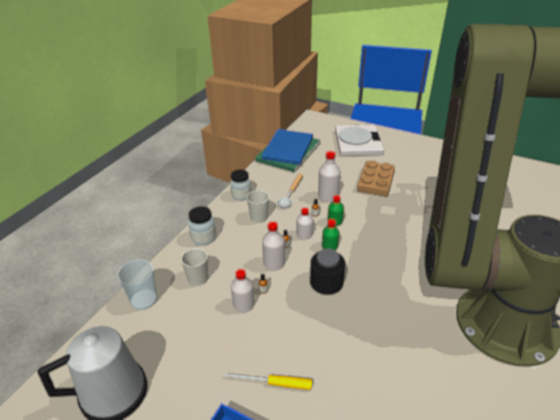

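View pics/top0.png

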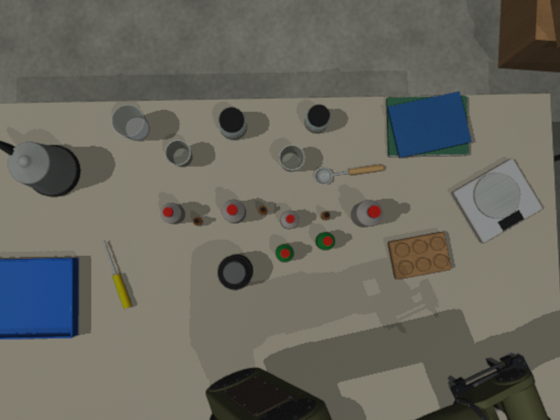

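The top view shows four white bottles with red caps at about (172,210), (232,210), (290,219) and (374,212). There are two green lookalikes at (285,253) and (325,240), and the buzzer is at (235,271). In the side view the white caps are at (331,156), (305,212), (273,228) and (241,275). Next I'll measure them.

```bash
cat > h.py <<'E'
import numpy as np,cv2
from scipy.spatial.transform import Rotation as R
def load(n): return dict(np.load(n+".npz"))
def rot(c): return R.from_euler('xyz',c["attitude"]).as_matrix()
def ray(c,u,v): return rot(c)@(np.linalg.inv(c["mtx"])@np.array([u,v,1.]))
def pt(c,u,v,z): return c["position"]+z*ray(c,u,v)
def plane(c,u,v,h):
    r=ray(c,u,v); return c["position"]+(h-c["position"][2])/r[2]*r
def P(c):
    Rm=rot(c).T; return c["mtx"]@np.c_[Rm,-Rm@c["position"]]
def proj(c,X):
    p=P(c)@np.r_[X,1]; return p[:2]/p[2]
def blobs(c):
    h=cv2.cvtColor(c["color"],cv2.COLOR_BGR2HSV)
    m=(((h[...,0]<6)|(h[...,0]>172))&(h[...,1]>170)&(h[...,2]>90)).astype(np.uint8)
    n,l,s,ce=cv2.connectedComponentsWithStats(m)
    return [(ce[i],s[i,4],np.median(c["z_map"][l==i])) for i in range(1,n) if s[i,4]>15]
E
python3 - <<'E'
from h import *
np.set_printoptions(precision=3,suppress=True)
for n in("top0","side0"):
    c=load(n)
    for ce,a,z in blobs(c): print(n,ce.round(1),a,pt(c,*ce,z))
t,s=load("top0"),load("side0")
bt,bs=blobs(t),blobs(s)
print("triangulated")
for i,b in enumerate(bt):
  for q in bs:
    X=cv2.triangulatePoints(P(t),P(s),b[0].reshape(2,1),q[0].reshape(2,1))[:,0];X=X[:3]/X[3]
    e=np.linalg.norm(proj(t,X)-b[0])+np.linalg.norm(proj(s,X)-q[0])
    if e<4 and 0<X[2]<.25: print(b[0].round(0),q[0].round(0),X,e)
print("buzzer",plane(t,235,271,.103), pt(t,235,271,t["z_map"][271,235]))
# height map above table
v,u=np.mgrid[:420,:560]
for n,c in(("top",t),):
    d=np.stack([u,v,np.ones_like(u)],-1)@np.linalg.inv(c["mtx"]).T@rot(c).T
    X=c["position"]+d*c["z_map"][...,None]
    for a,b in ((172,210),(232,210),(290,219),(374,212),(285,253),(325,240),(235,271)):
        w=X[b-14:b+15,a-14:a+15].reshape(-1,3); k=w[:,2].argsort()[-25:]
        print(a,b,np.median(w[k],0))
im=cv2.resize(t["color"][180:300,140:410],None,fx=2.9,fy=2.9,interpolation=cv2.INTER_CUBIC); cv2.imwrite("pics/crop1.png",im)
E
```

```text
top0 [231.7 209.2] 80 [0.629 0.077 0.15 ]
top0 [373.7 211.2] 115 [ 0.616 -0.288  0.175]
top0 [167.5 211.5] 64 [0.628 0.249 0.126]
top0 [289.8 218.4] 49 [ 0.605 -0.076  0.1  ]
top0 [327.2 240.6] 53 [ 0.543 -0.175  0.1  ]
top0 [284.8 252.8] 49 [ 0.512 -0.061  0.1  ]
side0 [330.2 154.9] 48 [ 0.614 -0.279  0.174]
side0 [336.4 198.5] 34 [ 0.542 -0.168  0.098]
side0 [304.4 211.2] 34 [ 0.604 -0.068  0.098]
side0 [330.8 223. ] 44 [ 0.512 -0.054  0.098]
side0 [272.3 226.1] 65 [0.628 0.086 0.149]
side0 [240.3 273.9] 70 [0.626 0.257 0.125]
triangulated
[232. 209.] [272. 226.] [0.63  0.078 0.142] 0.8252587969898693
[374. 211.] [330. 155.] [ 0.617 -0.289  0.167] 0.7302654698046513
[168. 212.] [240. 274.] [0.629 0.251 0.117] 0.680440007836218
[290. 218.] [304. 211.] [ 0.606 -0.076  0.092] 0.8384862985630863
[327. 241.] [336. 198.] [ 0.544 -0.176  0.093] 0.8410301937730481
[285. 253.] [331. 223.] [ 0.513 -0.06   0.093] 0.9357172504506885
buzzer [0.466 0.074 0.103] [0.466 0.074 0.099]
172 210 [0.626 0.247 0.128]
232 210 [0.627 0.076 0.154]
290 219 [ 0.6   -0.076  0.104]
374 212 [ 0.613 -0.288  0.18 ]
285 253 [ 0.515 -0.056  0.104]
325 240 [ 0.546 -0.171  0.104]
235 271 [0.451 0.074 0.11 ]
```

View pics/crop1.png

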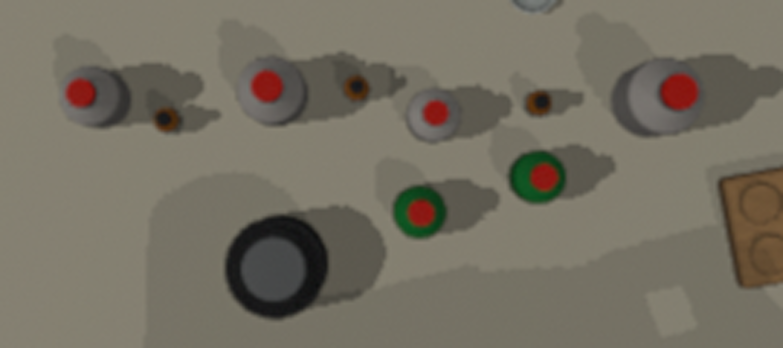

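The heights settle it. The largest bottle is D at (0.616,-0.288,0.175), the smallest is the white A at (0.605,-0.076,0.100), and the buzzer is at (0.466,0.074). B at (0.628,0.250) and C at (0.629,0.077) are the in-between ones. The two at (285,253) and (325,240) are green, so I ignore them. The crop confirms this.

```bash
cat >> h.py <<'E'
def go(x,y,z):
    from station import sensors
    o=sensors.get_obs(); Rm=R.from_euler('xyz',o["eef_rot"])
    d=np.array([x,y,z])-o["ee_pos"]
    # turn to bring the tool exactly down, yaw kept
    t=R.from_euler('xyz',[np.pi,0,o["eef_rot"][2]])
    print(o["time_s"],o["ee_pos"].round(4),o["force"].round(1),o["grip_width"],"shift mm",(Rm.inv().apply(d)*1000).round(1),"turn",(Rm.inv()*t).as_rotvec().round(3))
E
python3 -c "
from h import *
go(.466,.074,.303)"
```

```text
0.1 [ 0.2201 -0.5039  0.3021] [-0.1  0.3 -0.6] 0.09414325738191005 shift mm [-4.312e+02 -4.566e+02 -4.000e-01] turn [-0.     0.001 -0.   ]
```

move_arm --rows "-30 -32 -1 0 0 0;-36 -38 0 0 0 0;-36 -38 0 0 0 0;-36 -38 0 0 0 0;-36 -38 0 0 0 0;-36 -38 0 0 0 0;-36 -38 0 0 0 0;-36 -38 0 0 0 0;-36 -38 0 0 0 0;-36 -38 0 0 0 0;-36 -38 0 0 0 0;-15 -16 0 0 0 0;0 0 0 0 0 0" --grip -1

```text
time_s: 1.72
ee_pos: [0.4551, 0.0565, 0.3016]
eef_rot: [3.14, 0.005, -1.16]
force: [-0.8, -0.7, -0.4]
grip_width: 0.0006
```

```bash
python3 -c "
from h import *
go(.466,.074,.215)"
```

```text
1.725 [0.4551 0.0565 0.3016] [-0.8 -0.7 -0.4] 0.0005834841567822184 shift mm [-11.3 -17.1  86.6] turn [0.001 0.005 0.   ]
```

move_arm --rows "-11 -17 0 0 0.005 0;0 0 30 0 0 0;0 0 30 0 0 0;0 0 25 0 0 0;0 0 0 0 0 0"

```text
time_s: 2.35
ee_pos: [0.4652, 0.0693, 0.2144]
eef_rot: [3.14, -0.001, -1.163]
force: [0.1, 0.0, 1.0]
grip_width: 0.0003
```

Run:
```python
from h import *
from station import camera
go(.466,.074,.192)
for n in("side","top"):
    c=camera(n); np.savez(n+"1.npz",**c)
    u,v=proj(c,[.466,.074,.11]).astype(int); 
    cv2.imwrite(f"pics/{n}1.png",cv2.resize(c["color"][max(0,v-70):v+70,max(0,u-90):u+90],None,fx=4,fy=4))
```

```text
2.35 [0.4652 0.0693 0.2144] [0.1 0.  1. ] 0.00031668370357946845 shift mm [-4.  -2.7 22.4] turn [ 0.002 -0.001 -0.   ]
```

View pics/side1.png

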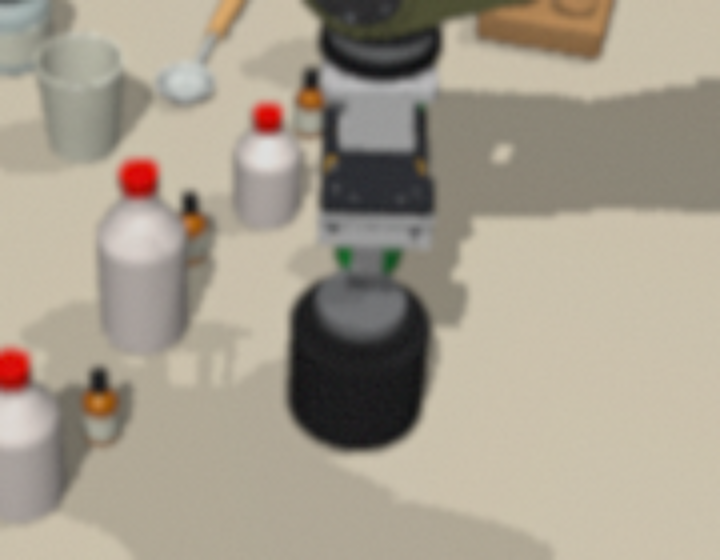

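The side crop shows the closed fingertips just over the grey button at about (370,285). Now I'll press.

move_arm --rows "-4 -3 8 0 0 0;0 0 6 0 0 0;0 0 4 0 0 0;0 0 2 0 0 0"

```text
time_s: 2.95
ee_pos: [0.468, 0.0745, 0.1974]
eef_rot: [-3.137, -0.003, -1.163]
force: [-1.4, -0.0, 2.8]
grip_width: 0.0008
```

move_arm --rows "0 0 3 0 0 0;0 0 3 0 0 0;0 0 2 0 0 0;0 0 0 0 0 0"

```text
time_s: 3.45
ee_pos: [0.4682, 0.0745, 0.1935]
eef_rot: [-3.136, -0.004, -1.163]
force: [-3.4, -0.8, 5.3]
grip_width: 0.0005
```

move_arm --rows "0 0 3 0 0 0;0 0 3 0 0 0;0 0 3 0 0 0"

```text
time_s: 3.82
ee_pos: [0.4687, 0.0746, 0.1924]
eef_rot: [-3.132, -0.005, -1.162]
force: [-25.3, -3.5, 51.9]
grip_width: 0.0005
```

Force is 52 N, well above the spring's 5 N, so the button is at its stop. Release straight up.

move_arm --rows "0 0 -10 0 0 0;0 0 -30 0 0 0;0 0 -40 0 0 0;0 0 -40 0 0 0;0 0 0 0 0 0"

```text
time_s: 4.45
ee_pos: [0.4673, 0.0749, 0.3164]
eef_rot: [-3.131, -0.006, -1.162]
force: [-0.5, -0.7, -0.2]
grip_width: 0.0003
```

Run:
```python
from h import *
from station import camera
go(.615,-.286,.303)
for n in("side","top"):
    c=camera(n); np.savez(n+"2.npz",**c)
    print(n,[(ce.round(1),pt(c,*ce,z).round(3)) for ce,a,z in blobs(c)])
    cv2.imwrite(f"pics/{n}2.png",c["color"])
```

```text
4.45 [0.4673 0.0749 0.3164] [-0.5 -0.7 -0.2] 0.0003354341237845875 shift mm [389.8   7.9  15.5] turn [-0.011 -0.006  0.   ]
side [(array([304.5, 211. ]), array([ 0.604, -0.068,  0.099])), (array([331.3, 224.1]), array([ 0.509, -0.05 ,  0.097])), (array([272.2, 226.1]), array([0.628, 0.085, 0.149])), (array([240.2, 274.1]), array([0.626, 0.256, 0.123]))]
top [(array([231.7, 209.3]), array([0.629, 0.077, 0.15 ])), (array([373.7, 211.2]), array([ 0.616, -0.288,  0.175])), (array([167.5, 211.6]), array([0.628, 0.249, 0.124])), (array([289.8, 218.4]), array([ 0.605, -0.076,  0.1  ])), (array([327.4, 240.5]), array([ 0.543, -0.176,  0.1  ])), (array([284.8, 252.9]), array([ 0.512, -0.06 ,  0.1  ]))]
```

View pics/side2.png

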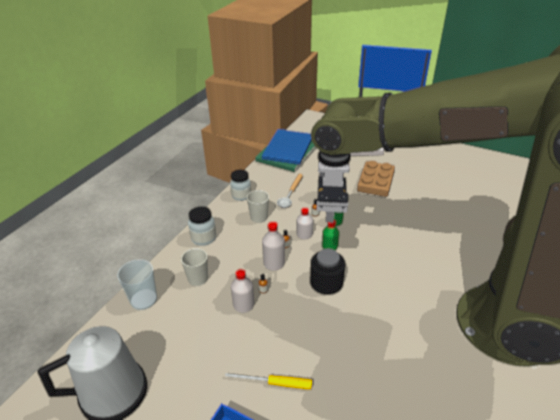

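The side view shows the button up, with its top at (327,262). All the caps are where they were. Now to D, approaching high.

move_arm --rows "30 0 0 -0.011 -0.006 0;45 1 0 0 0 0;50 1 0 0 0 0;50 1 0 0 0 0;50 1 0 0 0 0;50 1 0 0 0 0;50 1 0 0 0 0;40 1 0 0 0 0;0 0 0 0 0 0"

```text
time_s: 5.68
ee_pos: [0.6073, -0.2733, 0.2935]
eef_rot: [3.12, 0.017, -1.161]
force: [0.1, 1.2, -0.1]
grip_width: 0.0008
```

```bash
python3 -c "
from h import *
go(.616,-.286,.299)"
```

```text
5.675 [ 0.6073 -0.2733  0.2935] [ 0.1  1.2 -0.1] 0.0007796005351861411 shift mm [15.  -2.8 -5.8] turn [0.022 0.017 0.   ]
```

move_arm --rows "0 0 -5 0.011 0.009 0;8 -1 -1 0.01 0.008 0;7 -1 0 0 0 0;0 0 0 0 0 0"

```text
time_s: 6.18
ee_pos: [0.6156, -0.2847, 0.2985]
eef_rot: [3.141, 0.001, -1.158]
force: [-0.0, -0.4, 0.8]
grip_width: 0.0005
```

Run:
```python
from h import *
from station import camera
go(.616,-.286,.299)
c=camera("side"); u,v=proj(c,[.616,-.286,.18]).astype(int)
cv2.imwrite("pics/side3.png",cv2.resize(c["color"][max(0,v-70):v+70,u-90:u+90],None,fx=4,fy=4))
```

```text
6.175 [ 0.6156 -0.2847  0.2985] [-0.  -0.4  0.8] 0.0005477217875817311 shift mm [ 1.4  0.2 -0.5] turn [0.    0.001 0.   ]
```

View pics/side3.png

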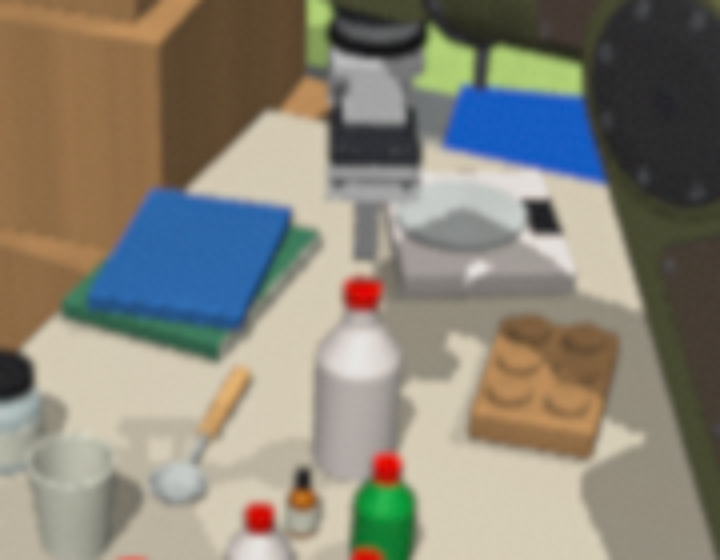

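The fingertips at (365,258) are centred about 2 cm above D's cap at (363,290). I'll hold for 2.5 s.

move_arm --rows "0 0 0 0 0 0;0 0 0 0 0 0;0 0 0 0 0 0;0 0 0 0 0 0;0 0 0 0 0 0;0 0 0 0 0 0;0 0 0 0 0 0;0 0 0 0 0 0;0 0 0 0 0 0;0 0 0 0 0 0;0 0 0 0 0 0;0 0 0 0 0 0;0 0 0 0 0 0;0 0 0 0 0 0;0 0 0 0 0 0;0 0 0 0 0 0;0 0 0 0 0 0;0 0 0 0 0 0;0 0 0 0 0 0;0 0 0 0 0 0"

```text
time_s: 8.72
ee_pos: [0.6155, -0.284, 0.2987]
eef_rot: [3.141, 0.001, -1.158]
force: [0.6, 0.4, -0.5]
grip_width: 0.0007
```

```bash
python3 -c "
from h import *
go(.605,-.074,.299)"
```

```text
8.725 [ 0.6155 -0.284   0.2987] [ 0.6  0.4 -0.5] 0.0006747681458660536 shift mm [-196.6  -74.7   -0.2] turn [0.    0.001 0.   ]
```

move_arm --rows "0 0 -15 0 0 0;-35 -13 0 0 0 0;-40 -15 0 0 0 0;-40 -15 0 0 0 0;-40 -15 0 0 0 0;-40 -15 0 0 0 0;0 0 0 0 0 0"

```text
time_s: 9.6
ee_pos: [0.6042, -0.0706, 0.3218]
eef_rot: [-3.136, -0.003, -1.159]
force: [1.3, -1.2, 0.0]
grip_width: 0.0004
```

```bash
python3 -c "
from h import *
go(.605,-.075,.224)"
```

```text
9.6 [ 0.6042 -0.0706  0.3218] [ 1.3 -1.2  0. ] 0.0004363216481110808 shift mm [ 4.   1.5 97.8] turn [-0.005 -0.003  0.   ]
```

move_arm --rows "4 1 15 -0.005 -0.003 0;0 0 25 0 0 0;0 0 25 0 0 0;0 0 20 0 0 0;0 0 10 0 0 0;0 0 0 0 0 0"

```text
time_s: 10.35
ee_pos: [0.605, -0.0819, 0.2216]
eef_rot: [3.14, -0.0, -1.165]
force: [-0.6, -0.5, 0.3]
grip_width: 0.0004
```

Run:
```python
from h import *
from station import camera
go(.605,-.075,.224)
c=camera("side"); u,v=proj(c,[.605,-.075,.1]).astype(int)
cv2.imwrite("pics/side4.png",cv2.resize(c["color"][max(0,v-70):v+70,u-90:u+90],None,fx=4,fy=4))
```

```text
10.35 [ 0.605  -0.0819  0.2216] [-0.6 -0.5  0.3] 0.00037304203661910995 shift mm [-6.3 -2.7 -2.4] turn [ 0.002 -0.    -0.   ]
```

View pics/side4.png

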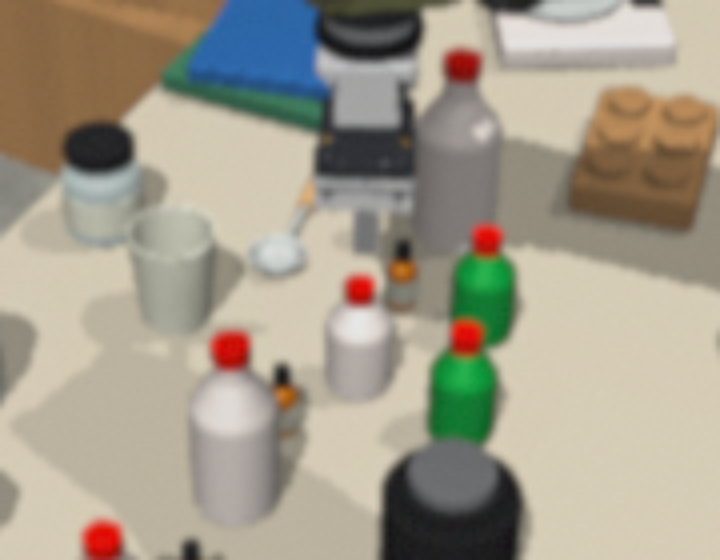

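The fingertips at (366,250) are just above the smallest white cap at (360,290), slightly to the far side. I'll centre, hold and then check.

move_arm --rows "-6 -2 -2 0 0 0;0 0 0 0 0 0;0 0 0 0 0 0;0 0 0 0 0 0;0 0 0 0 0 0;0 0 0 0 0 0;0 0 0 0 0 0;0 0 0 0 0 0;0 0 0 0 0 0;0 0 0 0 0 0;0 0 0 0 0 0;0 0 0 0 0 0;0 0 0 0 0 0;0 0 0 0 0 0;0 0 0 0 0 0;0 0 0 0 0 0;0 0 0 0 0 0;0 0 0 0 0 0;0 0 0 0 0 0"

```text
time_s: 12.78
ee_pos: [0.6051, -0.0752, 0.2265]
eef_rot: [-3.14, -0.002, -1.165]
force: [-0.0, -0.1, -0.7]
grip_width: 0.0006
```

Run:
```python
from h import *
from station import camera,ctrl
go(.605,-.075,.224)
c=camera("side")
print([(ce.round(1),pt(c,*ce,z).round(3)) for ce,a,z in blobs(c)])
print(ctrl.hand_in())
```

```text
12.775 [ 0.6051 -0.0752  0.2265] [-0.  -0.1 -0.7] 0.0005691540168726688 shift mm [-0.3  0.   2.5] turn [-0.002 -0.002  0.   ]
[(array([330. , 155.1]), array([ 0.615, -0.279,  0.173])), (array([336.4, 198.4]), array([ 0.542, -0.168,  0.099])), (array([304.5, 211.3]), array([ 0.603, -0.068,  0.098])), (array([330.7, 223. ]), array([ 0.512, -0.053,  0.099])), (array([272.3, 226.1]), array([0.628, 0.085, 0.149])), (array([240.3, 273.9]), array([0.626, 0.256, 0.124]))]
the job is handed in; nothing more can be done
None
```

I carried out the whole sequence and handed it in at about 13 s, inside the 51 s limit; it reported no verdict.

- **Buzzer:** I pressed it with closed fingertips until the reading reached 52 N, well past the spring's 5 N, so it was at its stop. I then let it go and the picture showed the button back up.
- **Largest bottle (D):** I held about 2.5 cm above its cap, at (0.616, -0.288), for about 2.5 s.
- **Smallest white bottle (A):** I finished about 3 cm above its cap, at (0.605, -0.076), within about 1 mm sideways of the measured cap position.

**Last checks:** In the final side picture all six red caps, including the two green lookalikes, were within about 1 mm of where they started. Force at the tool was about zero. I didn't measure the droppers, cups, screwdriver, spoon or egg carton afterwards, but the arm never went near them.

**Disagreement:** Finding the caps from two views gave heights 5–8 mm lower than the depth readings. The depth readings matched the listed bottle heights, so I used those. The two views also differed by about 8 mm in y. Both are well within the margins.

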